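# Clip the second snap hook onto the transit frame

### The job

One screw eye on the back of the transit frame already has its big snap hook, the other is bare: take the big loose snap hook out of the foam block by its spine, press its sprung gate onto the ring of the bare eye and work the ring past the gate's tip into the hook, so that the gate snaps shut behind it. The eye is only lightly set in softwood and nobody measured how far it stands out, so feel for it and press lightly, never with more than 10 N. Once it is clipped, ease the hook down until it rests on the ring, let go, and leave everything else where it is.

Things in the scene. Friction and masses are not known exactly. Their poses are not given: they have to be found in the camera images.
- hook_centre (a point): Centre of the big loose snap hook, a closed D-shaped loop of 9 mm steel bar: 106 mm long (x -51.5 to +54.5), 10 mm thick (y), 46 mm high (z, from the gate up to the spine), 120 to 170 g. It stands upright, spine up and gate down, in one of the two slots of the foam block, its lower 16 mm sunk in the slot. Fingers can come down beside the spine to the block's top.
- hook_spine (a point): Middle of the hook's spine, where to grip it: a straight level bar 10 mm square, from x -33 to +34 mm, 18 mm above the hook's centre and 24 mm above the block's top while in the slot. Axes as hook_centre: x from the gate's hinge to the nose, y across the hook's thickness, z up.
- hook_nose (a point): End of the hook's nose, on the centre line of the gate: x +20, z -18 mm from the hook's centre. The gate, an 8 mm bar, runs from its hinge at x -30 to its tip at x +19 and shuts against the nose. The nose, a 9 mm bar with a 10 mm ball end, goes on to the front bend. The pocket above it is free for the centre of a 7 mm ring wire from x +25 to +38 mm.
- gate (a joint): Angle of the hook's gate, rad: 0 shut, growing as it is pushed inward (tip to spine) to a hard stop at 0.43. A spring shuts it: pushed 40 mm from the hinge it takes 2 to 4 N. There a 7 mm wire must push it to 0.41 (16.5 mm of travel after first touch) to be able to slide over the nose; the stop comes 1 to 2 mm later. When the wire has passed the tip the gate springs shut below it.
- eye_ring (a point): The bare screw eye: a fixed upright steel ring, 7 mm wire, 28 mm bore. The point is 52 mm above the rail, where the wire's centre at the ring's crown would be with the screw half in. The true height is not measured: up to 12 mm higher or lower. x: axis of the bore (level); y: in the ring's plane; z up. The hook goes on with its length along x, either way round.
- eye_done: The other screw eye, with its big snap hook already clipped on and lying over on the rail; leave it alone. Origin on the rail's surface at the middle of its 22 mm washer, z up. Fixed.
- frame: The plain softwood transit frame, 420 mm (x) by 360 mm (y), lying face down on grey foam bearers; fixed. Rails 60 mm wide, plywood backing board between them, both level at 42 to 44 mm above the table. Origin on the table under its centre. The eyes stand on the two long rails (150 mm either side of the centre line).
- block: The grey foam block, fixed, 130 mm (x) by 150 mm (y), 28 mm high, origin at the centre of its underside. Two slots along y, 12 mm wide, 114 mm long, floor 12 mm above the table, at x = -32 and +32 mm: one has the big snap hook, the other the small one.
- small_hook_centre (a point): Centre of the small snap hook (66 mm long, 32 mm high), standing in the other slot; leave it.
- driver_grip (a point): Handle of a 170 mm screwdriver lying on the backing board; leave it.
- tape_c (a point): Centre of a roll of paper tape (64 mm across, 19 mm high) on the backing board; leave it.
- weight_c (a point): Centre of a dark steel weight block (60 by 45 by 30 mm, with a bail handle to 50 mm) on the backing board; leave it.
- washer_cup_c (a point): Centre of a white cup of washers (46 mm across, 30 mm high) in the aluminium tray; leave it.
- spatula_knife_grip (a point): Handle of a small spatula (100 mm) in the aluminium tray; leave it.
- solvent_c (a point): Centre of an amber solvent bottle (52 mm across, 120 mm high) on the table, right of the frame; leave it.
Mind the look-alikes: they are no part of the job. What is shaped like the part that bears hook_centre but purple or yellow is not meant.

How it is judged:
By the outcome, as a careful person would: the job done as asked, in the order asked, and still so for the second after the job is handed in, with the robot touching nothing.
It also fails if it takes over 54 s, if anything falls off the work surface, if the arm or the gripper's body presses on something with over 40 N, if the wrist force passes 120 N, or if a joint passes its speed limit or range.

### The arm

A 7-joint arm with a two-finger parallel gripper is mounted at the origin on the work surface. World frame = base frame: x ahead of the robot, y to its left, z up, the work surface at z = 0. Lengths are in m, angles in degrees, forces in N, time in s.
With the tool pointing down it reaches from about 0.425 to 0.875 m from the base axis. Payload 4.7 kg.
Tool frame: the origin (TCP) lies at the very end of the fingers, on their centre line; the grasp point (between the pads) lies env.grip_point_offset behind it (env.grip_point_offset is the distance from the TCP to the grasp point, in m); z points along the fingers, y is the direction in which the jaws open and shut (so a half turn about z gives the same grasp; the last joint's range is limited). The gripper opens to 87 mm and grips with 3 to 60 N. Pads are 19 mm wide; open, the fingers measure 117 mm over their backs; the gripper's body (75 mm by 190 mm) begins 51 mm behind the grasp point.
Start: joints at [68.13, 18.392, -4.016, 83.108, 1.295, 78.541, -3.26], TCP at [0.251, -0.6, 0.223] pointing down, gripper open.
Joint ranges: [-163.93, 163.93], [-17.29, 119.83], [-79.2, 71.16], [3.27, 140.29], [-89.18, 269.18], [5.43, 117.66], [-154.24, 154.24]. Speed limits (degrees/s): [147.25, 147.25, 180, 180, 180, 180, 180].

### API

Orientations are given as [roll, pitch, yaw] about the fixed x, y, z axes, in that order (R = Rz(yaw) Ry(pitch) Rx(roll)).
In Python, from cell import env gives the robot as it stands.
- The arm moves only by the tool send_rows, never from a script. Its argument "plan" is a list of rows, each a list of 7 numbers: the finger opening in mm, from 0 to 87, then the shift along the tool's x, y, z in mm, then the turn, a rotation vector about the tool's x, y, z in rad. A call has 1 to 12 rows; each row shifts and turns the commanded pose from where the row before left it, along the tool's axes as they then stand; what a row does not reach is not made up. A row lasts 1/10 s, in which the tool goes at most 50 mm and 8.59 degrees, less where a joint would pass 70% of its speed; a pose out of reach is approached as far as the arm can. A call is refused whole if a number of a shift passes 50 or a number of a turn 0.15, either way. A call with a gripper value outside its range is refused whole. The fingers move at their own pace and stop on an object; "grip_force" is the grip in N (left out, the last holds). Time passes only in rows, so rows that do not move let the fingers close. It gives the time, the measured TCP pose, the force and the opening at its end, in the units of the state.
- env.get_obs(): the state, without advancing time (a new reading comes with each control period).
- env.read_camera(name): name is "side" or "top"; returns the picture (420x560x3 uint8, red, green, blue); there is no depth.
- env.get_calibration(name): a dict with "fx", "fy", "cx", "cy" (pixels), "extrinsics" (4x4, takes a point from camera to world coordinates). Camera axes: x right, y down, z forward; pixel columns grow to the right and rows downward; lengths in m; the calibration is good to about 2 mm. A picture is of the moment at which its call begins. get_calibration takes no time and is no camera call.
- env.sign_off(): hands the job in, once; it reports no verdict.
Trained networks look in the newest picture that a camera, given by its name, has taken for a name from the list of things; names that differ only in an ending like _2 or _b are one class to them, and where a whole thing is asked for, a point or a joint stands for the part that bears it (a point fixed in the world has none). Each returns a list of dicts, best first, with "confidence" (0 to 1); they miss things now and then, are a little off and sometimes report something else, mostly with a low value. They report only what shows in the picture. A call takes as long as a camera call. They do not tell look-alikes from the thing itself.
- env.regions_of(camera, query): "region" (420x560 bool, what is visible of it) and "rect" ([left, top, right, bottom] in pixels, round what is visible of it).
The state is a dict: "time_s": time; "qpos": joint angles; "joint_velocities": joint speeds; "effort": joint torques, N m; "tool_pos": TCP position; "tool_rot": TCP orientation; "force": force on the tool from outside, world axes, zero at the start; "wrist_torque": the same for the moment, N m; "grip_width": finger opening in m.
Only numpy, scipy, OpenCV 4.12 (cv2) and the standard library are available. Lean on these libraries where they do the work, as an engineer would, in place of code of your own. Each camera call takes 0.05 s, during which the arm holds its last target. There are 200 camera calls.

## Working session

There is one attempt and no reset: what is moved stays moved. The work goes in short steps, Python scripts to look and compute and a tool call to move; the robot and the scene stay as the last step left them, time stands still between calls to the robot, and variables do not carry over. Pictures are saved under pics/ and viewed, about 8 in all and at most 12, crops included, and the job is handed in when it is done.

Besides the shell and the picture viewer there is one more tool, called after "Emit:" by a JSON object that holds its "fn" and its "kwargs". send_rows: Moves the arm, as the interface text tells. Its arguments: {"type":"object","properties":{"plan":{"type":"array"},"grip_force":{"type":"number"}},"required":["plan"]}

```bash
ls; mkdir -p pics
python3 - <<'E'
from cell import env
import cv2,numpy as np
ims=[]
for n in("top","side"):
    im=env.read_camera(n); cv2.imwrite(f"pics/{n}0.png",im[...,::-1])
    c=env.get_calibration(n); print(n,c["fx"],c["fy"],c["cx"],c["cy"],np.round(c["extrinsics"],4).tolist())
    for q in("hook_centre","eye_ring","eye_done","frame","block","small_hook_centre"):
        try:
            for r in env.regions_of(n,q)[:4]: print(n,q,round(r["confidence"],2),r["rect"],int(r["region"].sum()))
        except Exception as e: print(q,e)
print(env.get_obs(),env.grip_point_offset)
E
```

```text
pics
top 507.67691383250485 507.67691383250485 280.1709634088519 216.80296053193635 [[0.0043, -0.992, 0.1262, 0.3624], [-0.9999, -0.0063, -0.0157, -0.0098], [0.0164, -0.1261, -0.9919, 1.302], [0.0, 0.0, 0.0, 1.0]]
top hook_centre 0.83 [411.8, 294.0, 450.9, 315.3] 265
top hook_centre 0.72 [414.1, 150.4, 429.4, 187.8] 346
top hook_centre 0.55 [359.9, 300.5, 397.7, 316.9] 229
top hook_centre 0.49 [388.8, 246.6, 430.2, 255.4] 182
top eye_ring 0.62 [320.2, 200.6, 326.1, 211.2] 46
top eye_done 0.73 [178.1, 178.5, 219.9, 196.9] 423
top frame 0.91 [186.4, 119.8, 337.9, 291.5] 22631
top block 0.74 [375.9, 211.2, 447.5, 272.3] 2764
top block 0.74 [257.3, 161.3, 270.7, 231.0] 449
top small_hook_centre 0.48 [396.5, 219.4, 424.6, 229.9] 125
side 395.0681957403678 395.0681957403678 278.99195143808754 212.04347450541178 [[0.9976, -0.0345, 0.0602, 0.438], [-0.0687, -0.616, 0.7848, -0.8839], [0.01, -0.787, -0.6169, 0.7635], [0.0, 0.0, 0.0, 1.0]]
side hook_centre 0.96 [334.8, 331.3, 384.5, 350.5] 502
side hook_centre 0.76 [196.7, 283.3, 206.4, 322.0] 194
side hook_centre 0.55 [185.6, 333.7, 208.5, 378
[... 261 characters left out ...]
 3551
{'time_s': 0.7, 'qpos': array([68.12998443, 18.38961831, -4.01847435, 83.10509102,  1.29420584,
       78.54057725, -3.26066332]), 'joint_velocities': array([ 0.01525119, -0.09980605,  0.04440839, -0.12812192,  0.08260866,
       -0.03947841, -0.03282881]), 'effort': array([ 1.29794139e-04, -4.90933871e+01, -4.02834322e-01, -3.12701440e+01,
       -6.38403394e-02,  3.36257962e-02,  1.04414320e-05]), 'tool_pos': array([ 0.25062618, -0.59978547,  0.22263459]), 'tool_rot': array([1.79990192e+02, 1.08924652e-03, 2.26801892e+01]), 'force': array([ 0.75898519, -0.34801038, -0.62829964]), 'wrist_torque': array([-0.01537409,  0.03575726, -0.0296636 ]), 'grip_width': 0.08678358618984118} 0.0187
```

Run:
```python
import cv2,numpy as np
t=cv2.imread("pics/top0.png"); s=cv2.imread("pics/side0.png")
a=cv2.resize(t[110:330,165:465],(800,587),interpolation=cv2.INTER_CUBIC)
b=cv2.resize(s[160:385,170:400],(613,600),interpolation=cv2.INTER_CUBIC)
cv2.imwrite("pics/a.png",a);cv2.imwrite("pics/b.png",b)
```

```text
(no output)
```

View pics/a.png

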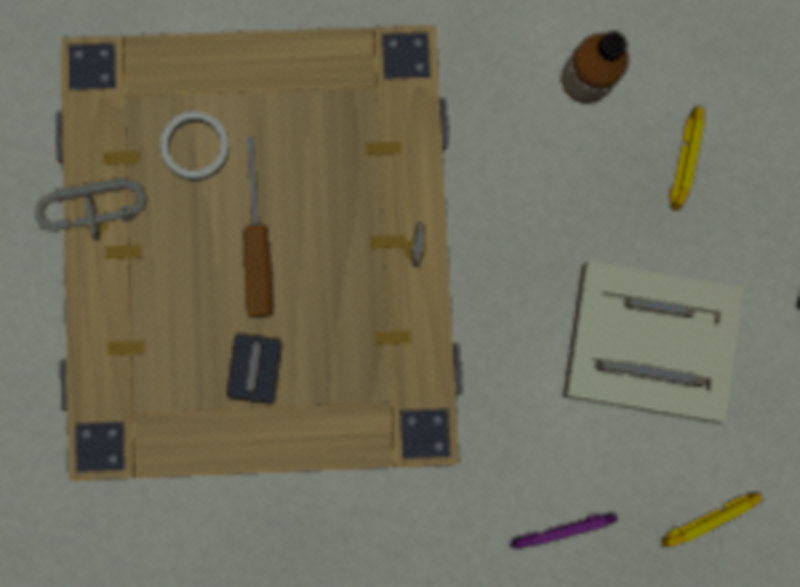

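View pics/b.png

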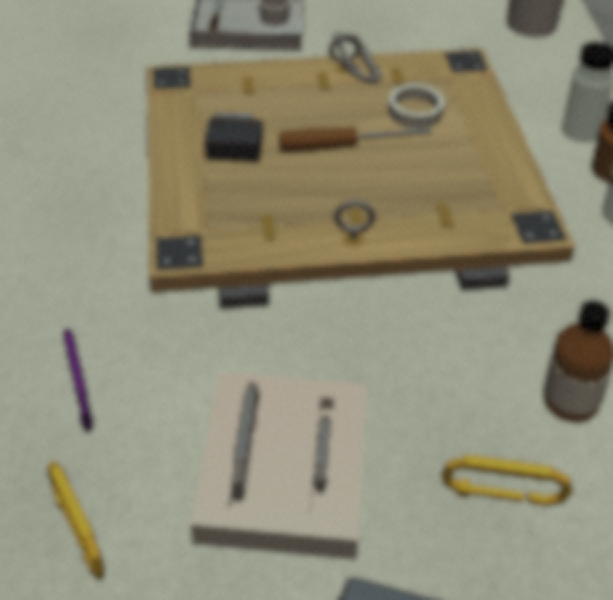

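Candidates for the big loose hook in the top picture: grey long hook in the block's lower slot (410,250), grey small hook (412,225), purple (376,309), yellow (431,305), and yellow (422,169). I choose the grey one at (410,250). It is the longer of the two in the block, and matches (260,326) in the side view. The bare eye is at (323,206) top and (302,245) side. The finished eye is at (199,188).

```bash
cat > h.py <<'E'
from cell import env
import cv2,numpy as np
def cal(n):
    c=env.get_calibration(n); return c,np.array(c["extrinsics"])
def ray(n,u,v):
    c,E=cal(n); d=E[:3,:3]@[(u-c["cx"])/c["fx"],(v-c["cy"])/c["fy"],1]; return E[:3,3],d
def onz(n,u,v,z):
    o,d=ray(n,u,v); return o+d*(z-o[2])/d[2]
def proj(n,P):
    c,E=cal(n); p=(np.atleast_2d(P)-E[:3,3])@E[:3,:3]
    return np.c_[c["cx"]+c["fx"]*p[:,0]/p[:,2],c["cy"]+c["fy"]*p[:,1]/p[:,2]]
def tri(a,b):
    (o,d),(p,e)=ray("top",*a),ray("side",*b); d=d/np.linalg.norm(d);e=e/np.linalg.norm(e)
    s,t=np.linalg.lstsq(np.c_[d,-e],p-o,rcond=None)[0]; A,B=o+s*d,p+t*e
    return (A+B)/2,np.linalg.norm(A-B)
def best(n,q,rc=None):
    """region whose centroid is nearest the pixel rc"""
    L=env.regions_of(n,q); 
    if not L: return None
    def cen(r): y,x=np.nonzero(r["region"]); return np.array([x.mean(),y.mean()])
    return min(L,key=lambda r:np.hypot(*(cen(r)-rc))) if rc is not None else L[0]
E
python3 - <<'E'
from h import *
for n in("top","side"): env.read_camera(n)
def line(n,m,z):
    y,x=np.nonzero(m); P=np.array([onz(n,a,b,z)[:2] for a,b in zip(x,y)])
    c=P.mean(0); _,_,V=np.linalg.svd(P-c); t=(P-c)@V[0]; mid=c+V[0]*(t.min()+t.max())/2
    return c.round(4),mid.round(4),np.degrees(np.arctan2(V[0,1],V[0,0])).round(1)%180,np.ptp(t).round(4)
for n,rc in(("top",(410,250)),("side",(260,326))):
    r=best(n,"hook_centre",rc); print(n,r["rect"],line(n,r["region"],.054))
b=best("top","block",(411,242)); print("block",line("top",b["region"],.028), line("side",best("side","block",(275,336))["region"],.02))
rt=best("top","eye_ring",(323,206)); rs=best("side","eye_ring",(302,245))
ct,cs=[np.array([np.nonzero(r["region"])[1].mean(),np.nonzero(r["region"])[0].mean()]) for r in(rt,rs)]
print("ring",ct,cs,tri(ct,cs),rt["rect"],rs["rect"])
rc=[ (rs["rect"][0]+rs["rect"][2])/2,rs["rect"][1]]
f=best("top","frame")["region"].astype(np.uint8)
rr=cv2.minAreaRect(np.argwhere(f)[:,::-1].astype(np.float32)); print("frame",onz("top",*rr[0],.043)); bp=cv2.boxPoints(rr); q=[onz("top",*p,.043)[:2] for p in bp]
print([np.degrees(np.arctan2(*(q[i+1]-q[i])[::-1])).round(1) for i in range(3)],[np.linalg.norm(q[i+1]-q[i]).round(3) for i in range(3)])
# fit ring: mask IoU-ish by rendering
from scipy.optimize import minimize
M={}
for n,r in(("top",rt),("side",rs)): M[n]=r["region"]
def render(n,p):
    x,y,h,yaw=p; im=np.zeros((420*4,560*4),np.uint8)
    a=np.linspace(0,2*np.pi,40); k=.0175-.0
    R=.0175; c=np.array([x,y,h-R]); e=np.array([-np.sin(yaw),np.cos(yaw),0])
    P=c+R*(np.cos(a)[:,None]*np.array([0,0,1])+np.sin(a)[:,None]*e)
    cc,E=cal(n); w=.007*cc["fx"]/((c-E[:3,3])@E[:3,2])
    cv2.polylines(im,[np.int32(np.round(proj(n,P)*4+1.5))],True,255,max(1,int(round(w*4))))
    return cv2.resize(im,(560,420),interpolation=cv2.INTER_AREA)/255.
def cost(p): return sum(np.abs(render(n,p)-M[n]).sum() for n in M)
g=tri(ct,cs)[0]; B=None
for yaw in np.radians([70,80,90,100,110]):
  for s in range(2):
    r=minimize(cost,[g[0],g[1],g[2]+.0175,yaw],method="Nelder-Mead",options=dict(initial_simplex=np.array([g[0],g[1],g[2]+.0175,yaw])+np.array([[0,0,0,0],[.004,0,0,0],[0,.004,0,0],[0,0,.006,0],[0,0,0,.2]])*(1-2*s)))
    print(r.fun.round(1),r.x[:3].round(4),np.degrees(r.x[3]).round(1))
E
```

```text
top [388.0, 248.2, 430.8, 253.6] (array([ 0.4428, -0.347 ]), array([ 0.4429, -0.3467]), np.float64(81.2), np.float64(0.098))
side [257.8, 305.0, 262.4, 344.8] (array([ 0.4426, -0.3651]), array([ 0.4423, -0.3673]), np.float64(81.9), np.float64(0.1039))Traceback (most recent call last):
  File "<stdin>", line 9, in <module>
  File "<stdin>", line 4, in line
  File "h.py", line 8, in onz
    o,d=ray(n,u,v); return o+d*(z-o[2])/d[2]
        ~~~^^^^^^^
  File "h.py", line 6, in ray
    c,E=cal(n); d=E[:3,:3]@[(u-c["cx"])/c["fx"],(v-c["cy"])/c["fy"],1]; return E[:3,3],d
        ~~~^^^
  File "h.py", line 4, in cal
    c=env.get_calibration(n); return c,np.array(c["extrinsics"])
ValueError: time passes only in moves, steps and waits
```

```bash
python3 - <<'E'
s=open("h.py").read()
s=s.replace('''def cal(n):
    c=env.get_calibration(n); return c,np.array(c["extrinsics"])''','''import functools
@functools.cache
def cal(n):
    c=env.get_calibration(n); return c,np.array(c["extrinsics"])''')
open("h.py","w").write(s)
E
cat > m.py <<'E'
from h import *
for n in("top","side"): env.read_camera(n)
def line(n,m,z):
    y,x=np.nonzero(m); P=np.array([onz(n,a,b,z)[:2] for a,b in zip(x,y)])
    c=P.mean(0); _,_,V=np.linalg.svd(P-c); t=(P-c)@V[0]; mid=c+V[0]*(t.min()+t.max())/2
    return c.round(4),mid.round(4),np.degrees(np.arctan2(V[0,1],V[0,0])).round(1)%180,np.ptp(t).round(4)
def rect(n,q,z,rc):
    f=best(n,q,rc)["region"]; rr=cv2.minAreaRect(np.argwhere(f)[:,::-1].astype(np.float32)); q4=[onz(n,*p,z)[:2] for p in cv2.boxPoints(rr)]
    print(q,onz(n,*rr[0],z).round(4),[np.degrees(np.arctan2(*(q4[i+1]-q4[i])[::-1])).round(1) for i in range(3)],[np.linalg.norm(q4[i+1]-q4[i]).round(3) for i in range(3)])
rect("top","block",.028,(411,242)); rect("top","frame",.043,(262,205))
rt=best("top","eye_ring",(323,206)); rs=best("side","eye_ring",(302,245))
ct,cs=[np.array([np.nonzero(r["region"])[1].mean(),np.nonzero(r["region"])[0].mean()]) for r in(rt,rs)]
g=tri(ct,cs)[0]; print("ring",ct,cs,tri(ct,cs))
from scipy.optimize import minimize
M={"top":rt["region"],"side":rs["region"]}
def render(n,p):
    x,y,h,yaw=p; im=np.zeros((1680,2240),np.uint8); a=np.linspace(0,2*np.pi,40); R=.0175
    c=np.array([x,y,h-R]); e=np.array([-np.sin(yaw),np.cos(yaw),0])
    P=c+R*(np.cos(a)[:,None]*np.array([0,0,1])+np.sin(a)[:,None]*e)
    C,E=cal(n); w=.007*C["fx"]/((c-E[:3,3])@E[:3,2])
    cv2.polylines(im,[np.int32(np.round(proj(n,P)*4+1.5))],True,255,int(round(w*4)))
    return cv2.resize(im,(560,420),interpolation=cv2.INTER_AREA)/255.
cost=lambda p:sum(np.abs(render(n,p)-M[n]).sum() for n in M)
for yaw in np.radians([75,90,105]):
    x0=np.array([g[0],g[1],g[2]+.0175,yaw])
    r=minimize(cost,x0,method="Nelder-Mead",options=dict(initial_simplex=x0+np.vstack([np.zeros(4),np.diag([.004,.004,.006,.2])])))
    print(r.fun.round(1),r.x[:3].round(4),np.degrees(r.x[3]).round(1))
E
python3 m.py
```

```text
block [ 0.4728 -0.3581  0.028 ] [np.float64(-10.4), np.float64(-99.0), np.float64(168.7)] [np.float64(0.132), np.float64(0.158), np.float64(0.132)]
frame [0.5549 0.0187 0.043 ] [np.float64(-87.3), np.float64(-178.5), np.float64(92.3)] [np.float64(0.383), np.float64(0.422), np.float64(0.367)]
ring [320.94805195 201.50649351] [301.64545455 243.89090909] (array([ 0.55751392, -0.13012899,  0.06293914]), np.float64(0.0025388540846841214))
97.1 [ 0.5574 -0.1297  0.0886] 83.9
97.8 [ 0.5573 -0.13    0.0882] 83.2
98.0 [ 0.5574 -0.1303  0.0889] 86.6
```

Emit:
{"fn": "send_rows", "kwargs": {"plan": [[40, 0, 0, 0, 0, 0, -0.1466], [40, 0, 0, 0, 0, 0, -0.1466], [40, 0, 0, 0, 0, 0, -0.1466], [40, 0, 0, 0, 0, 0, -0.1466], [40, 0, 0, 0, 0, 0, -0.1466], [40, 0, 0, 0, 0, 0, -0.1466], [40, 0, 0, 0, 0, 0, -0.1466]]}}

```text
time_s: 2.0
tool_pos: [0.2506, -0.5998, 0.2226]
tool_rot: [-180.0, 0.0, 81.8]
force: [0.2, 0.2, 0.1]
grip_width: 0.0429
```

Emit:
{"fn": "send_rows", "kwargs": {"plan": [[40, 34.7, 19.1, 12, 0, 0, 0], [40, 34.7, 19.1, 12, 0, 0, 0], [40, 34.7, 19.1, 12, 0, 0, 0], [40, 34.7, 19.1, 12, 0, 0, 0], [40, 34.7, 19.1, 12, 0, 0, 0], [40, 34.7, 19.1, 12, 0, 0, 0], [40, 34.7, 19.1, 12, 0, 0, 0], [40, 34.7, 19.1, 12, 0, 0, 0], [40, 0, 0, 0, 0, 0, 0], [40, 0, 0, 0, 0, 0, 0]]}}

```text
time_s: 3.0
tool_pos: [0.4434, -0.3469, 0.1264]
tool_rot: [-180.0, 0.0, 81.6]
force: [-0.1, -0.4, -0.1]
grip_width: 0.0403
```

Emit:
{"fn": "send_rows", "kwargs": {"plan": [[40, 0, 0, 20, 0, 0, 0], [40, 0, 0, 20, 0, 0, 0], [40, 0, 0, 20, 0, 0, 0], [40, 0, 0, 15, 0, 0, 0], [40, 0, 0, 10, 0, 0, 0], [40, 0, 0, 4, 0, 0, 0], [40, 0, 0, 0, 0, 0, 0]]}}

```text
time_s: 3.7
tool_pos: [0.4427, -0.3481, 0.0374]
tool_rot: [-180.0, -0.0, 81.5]
force: [-0.4, -0.2, -0.3]
grip_width: 0.0402
```

Run:
```python
from h import *
im=env.read_camera("side"); cv2.imwrite("pics/c.png",cv2.resize(im[250:390,200:340,::-1],(560,560),interpolation=cv2.INTER_CUBIC))
print(env.get_obs()["tool_pos"],env.get_obs()["force"])
```

```text
[ 0.44308891 -0.34827368  0.03798781] [ 0.1713991  -0.16810988  0.64739408]
```

View pics/c.png

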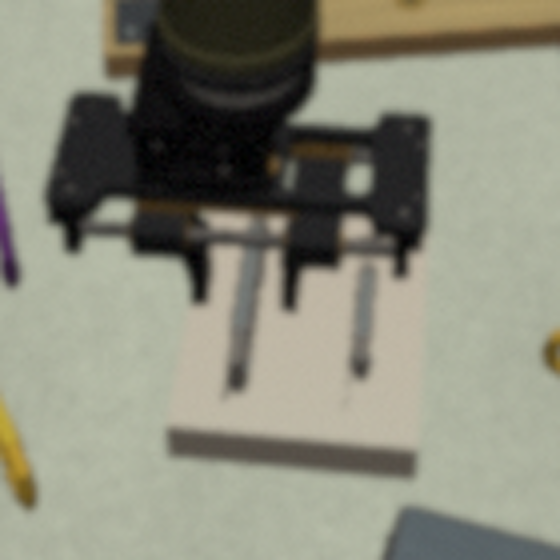

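The close crop shows the two fingers at (200,290) and (290,300) straddling the long grey hook at (245,300), so the choice is right. Now I grip and lift.

Emit:
{"fn": "send_rows", "kwargs": {"plan": [[0, 0, 0, 0, 0, 0, 0], [0, 0, 0, 0, 0, 0, 0], [0, 0, 0, 0, 0, 0, 0], [0, 0, 0, 0, 0, 0, 0], [0, 0, 0, 0, 0, 0, 0], [0, 0, 0, 0, 0, 0, 0], [0, 0, 0, 0, 0, 0, 0]], "grip_force": 50}}

```text
time_s: 4.45
tool_pos: [0.4429, -0.348, 0.0377]
tool_rot: [180.0, 0.0, 81.5]
force: [-0.2, 0.8, 2.1]
grip_width: 0.0094
```

Emit:
{"fn": "send_rows", "kwargs": {"plan": [[0, 0, 0, -5, 0, 0, 0], [0, 0, 0, -10, 0, 0, 0], [0, 0, 0, -15, 0, 0, 0], [0, 0, 0, -30, 0, 0, 0], [0, 0, 0, -40, 0, 0, 0], [0, 0, 0, -40, 0, 0, 0], [0, 0, 0, -20, 0, 0, 0], [0, 0, 0, 0, 0, 0, 0]]}}

```text
time_s: 5.25
tool_pos: [0.4448, -0.3492, 0.2027]
tool_rot: [179.6, 0.3, 81.5]
force: [0.5, 0.2, -1.6]
grip_width: 0.0093
```

Emit:
{"fn": "send_rows", "kwargs": {"plan": [[0, 0, 0, 0, 0, 0, 0.1466], [0, 0, 0, 0, 0, 0, 0.1466], [0, 0, 0, 0, 0, 0, 0.1466], [0, 0, 0, 0, 0, 0, 0.1466], [0, 0, 0, 0, 0, 0, 0.1466], [0, 0, 0, 0, 0, 0, 0.1466], [0, 0, 0, 0, 0, 0, 0.1466], [0, 0, 0, 0, 0, 0, 0]]}}

```text
time_s: 6.05
tool_pos: [0.4421, -0.3474, 0.1965]
tool_rot: [-179.9, 0.1, 22.7]
force: [-0.6, 0.2, -1.2]
grip_width: 0.0094
```

Run:
```python
from h import *
im=env.read_camera("side")
o=env.get_obs(); p=proj("side",o["tool_pos"])[0]; print(o["tool_pos"],o["tool_rot"],p)
u,v=int(p[0])-50,int(p[1])-45; print(u,v)
cv2.imwrite("pics/d.png",cv2.resize(im[v:v+100,u:u+100,::-1],(600,600),interpolation=cv2.INTER_CUBIC))
for q in("hook_centre","gate","hook_nose"):
    for r in env.regions_of("side",q)[:3]: print(q,r["confidence"],r["rect"],r["region"].sum())
```

```text
[ 0.44223104 -0.34742914  0.19662859] [-1.79913316e+02  5.76207492e-02  2.28633050e+01] [259.330824   271.24962388]
209 226
hook_centre 0.77 [193.7, 284.5, 203.2, 319.9] 187
hook_centre 0.52 [231.6, 268.5, 257.1, 289.1] 233
hook_centre 0.32 [316.8, 194.1, 338.0, 208.7] 269
gate 0.71 [223.9, 182.2, 382.6, 269.2] 6844
gate 0.63 [249.3, 278.7, 257.7, 288.6] 59
gate 0.39 [346.5, 344.2, 365.1, 350.0] 57
hook_nose 0.79 [233.1, 270.1, 256.8, 292.3] 216
hook_nose 0.56 [189.1, 333.1, 210.8, 378.5] 347
hook_nose 0.49 [192.8, 279.9, 205.4, 323.6] 192
```

View pics/d.png

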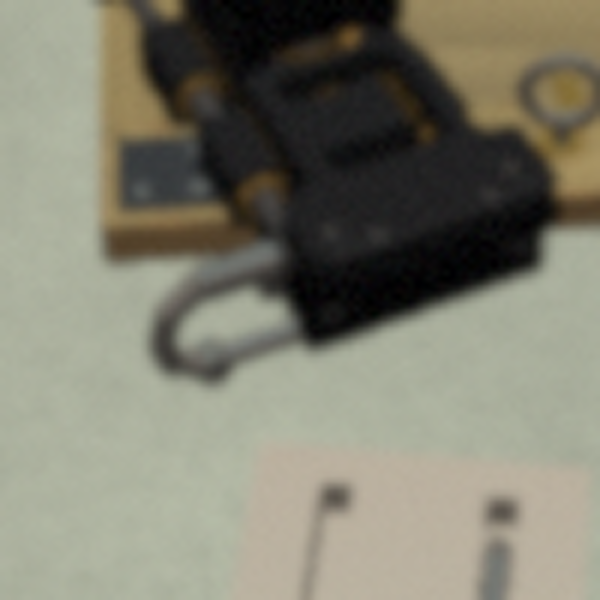

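Emit:
{"fn": "send_rows", "kwargs": {"plan": [[0, 0, 0, 0, 0, 0, -0.149], [0, 0, 0, 0, 0, 0, -0.149], [0, 0, 0, 0, 0, 0, -0.149], [0, 0, 0, 0, 0, 0, -0.149], [0, 0, 0, 0, 0, 0, -0.149], [0, 0, 0, 0, 0, 0, -0.149], [0, 0, 0, 0, 0, 0, -0.149], [0, 0, 0, 0, 0, 0, -0.149], [0, 0, 0, 0, 0, 0, -0.149], [0, 0, 0, 0, 0, 0, -0.149], [0, 0, 0, 0, 0, 0, -0.149], [0, 0, 0, 0, 0, 0, -0.149]]}}

```text
time_s: 7.45
tool_pos: [0.4427, -0.3479, 0.1974]
tool_rot: [-180.0, -0.0, 125.6]
force: [1.1, 0.6, -1.2]
grip_width: 0.0096
```

Emit:
{"fn": "send_rows", "kwargs": {"plan": [[0, 0, 0, 0, 0, 0, -0.149], [0, 0, 0, 0, 0, 0, -0.149], [0, 0, 0, 0, 0, 0, 0]]}}

```text
time_s: 7.75
tool_pos: [0.4427, -0.3479, 0.1974]
tool_rot: [-180.0, -0.0, 142.3]
force: [-0.5, -0.9, -1.0]
grip_width: 0.0097
```

Run:
```python
from h import *
im=env.read_camera("side")
o=env.get_obs(); p=proj("side",o["tool_pos"])[0]; print(o["tool_pos"],o["tool_rot"],p)
u,v=int(p[0])-50,int(p[1])-45; print(u,v)
cv2.imwrite("pics/e.png",cv2.resize(im[v:v+100,u:u+100,::-1],(600,600),interpolation=cv2.INTER_CUBIC))
```

```text
[ 0.44271111 -0.34790078  0.19745363] [ 1.79998276e+02 -8.35187631e-03  1.42076817e+02] [259.57567667 271.1224099 ]
209 226
```

View pics/e.png

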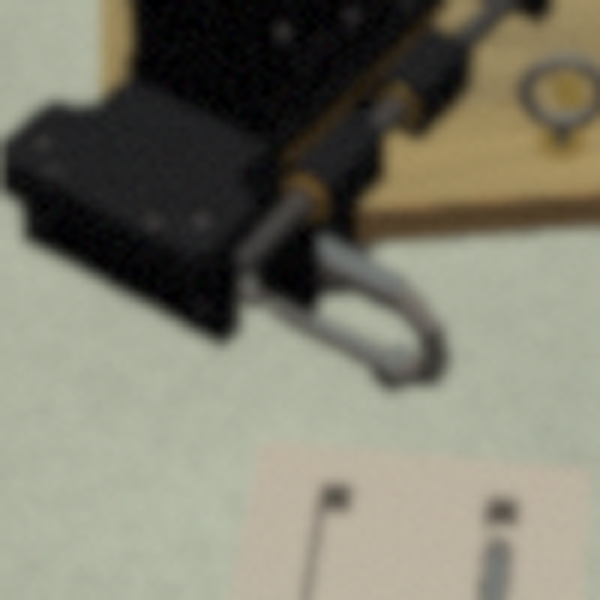

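Run:
```python
from h import *
for T,yaw,ob in((np.array([.44271,-.3479,.19745]),142.08,(274.8,288)),(np.array([.44223,-.34743,.19663]),22.86,(244,286))):
    x=np.array([np.cos(np.radians(yaw)),np.sin(np.radians(yaw)),0])
    for s in(-54,-51,-30,-20,): print(s,proj("side",T+x*s/1e3+[0,0,-.0217])[0].round(1),ob)
```

```text
-54 [282.5 290.6] (274.8, 288)
-51 [281.2 290. ] (274.8, 288)
-30 [272.2 285.3] (274.8, 288)
-20 [268.  283.1] (274.8, 288)
-54 [234.2 288.1] (244, 286)
-51 [235.6 287.6] (244, 286)
-30 [245.6 283.9] (244, 286)
-20 [250.3 282.2] (244, 286)
```

The bulge at (275,288) and (244,286) projects to about -34 mm along tool x, so it is the hinge. A ball shows past the finger at (251,273), at about +20, which makes the nose end tool +x.

Emit:
{"fn": "send_rows", "kwargs": {"plan": [[0, 0, 0, 0, 0, 0, 0.1449], [0, 0, 0, 0, 0, 0, 0.1449], [0, 0, 0, 0, 0, 0, 0.1449], [0, 0, 0, 0, 0, 0, 0.1449], [0, 0, 0, 0, 0, 0, 0.1449], [0, 0, 0, 0, 0, 0, 0.1449], [0, 0, 0, 0, 0, 0, 0.1449], [0, 0, 0, 0, 0, 0, 0]]}}

```text
time_s: 8.6
tool_pos: [0.4429, -0.3478, 0.1975]
tool_rot: [-180.0, 0.0, 83.9]
force: [0.2, 0.6, -0.7]
grip_width: 0.0096
```

Emit:
{"fn": "send_rows", "kwargs": {"plan": [[0, 31.5, 13, 4.6, 0, 0, 0], [0, 31.5, 13, 4.6, 0, 0, 0], [0, 31.5, 13, 4.6, 0, 0, 0], [0, 31.5, 13, 4.6, 0, 0, 0], [0, 31.5, 13, 4.6, 0, 0, 0], [0, 31.5, 13, 4.6, 0, 0, 0], [0, 31.5, 13, 4.6, 0, 0, 0], [0, 0, 0, 0, 0, 0, 0], [0, 0, 0, 0, 0, 0, 0]]}}

```text
time_s: 9.5
tool_pos: [0.5562, -0.137, 0.1652]
tool_rot: [-180.0, 0.0, 84.3]
force: [-0.1, -0.2, -1.4]
grip_width: 0.0092
```

Run:
```python
from h import *
im=env.read_camera("side")
o=env.get_obs(); T=o["tool_pos"]; p=proj("side",T)[0]; print(T,o["tool_rot"],o["force"],p)
u,v=int(p[0])-40,int(p[1])-35; print(u,v)
cv2.imwrite("pics/f.png",cv2.resize(im[v:v+80,u:u+80,::-1],(800,800)[:2],interpolation=cv2.INTER_CUBIC)[:600])
print("crown",proj("side",[.5574,-.130,.0886]),"gate pts -50,0,10,20,50",proj("side",[T+[.00104*s,.00994*s/10*1.0 if 0 else .000994*s,-.0217] for s in(-50,0,10,20,50)]).round(1).tolist())
for q in("eye_ring","gate","hook_centre"):
    for r in env.regions_of("side",q)[:4]: print(q,r["confidence"],r["rect"],r["region"].sum())
```

```text
[ 0.55586108 -0.13861307  0.16523318] [-1.79974613e+02  4.47493919e-02  8.41430810e+01] [-0.54212293 -0.99671216 -2.74362984] [303.79115953 215.20437255]
263 180
crown [[302.53778676 236.42196491]] gate pts -50,0,10,20,50 [[283.9, 236.3], [303.4, 222.1], [307.0, 219.4], [310.7, 216.7], [321.2, 209.1]]
eye_ring 0.49 [296.9, 237.8, 311.1, 257.1] 130
gate 0.51 [347.3, 343.8, 364.4, 349.6] 13
hook_centre 0.73 [184.8, 331.1, 206.5, 376.8] 320
hook_centre 0.73 [335.4, 329.1, 382.7, 349.2] 457
hook_centre 0.47 [196.2, 282.1, 205.1, 320.8] 213
```

View pics/f.png

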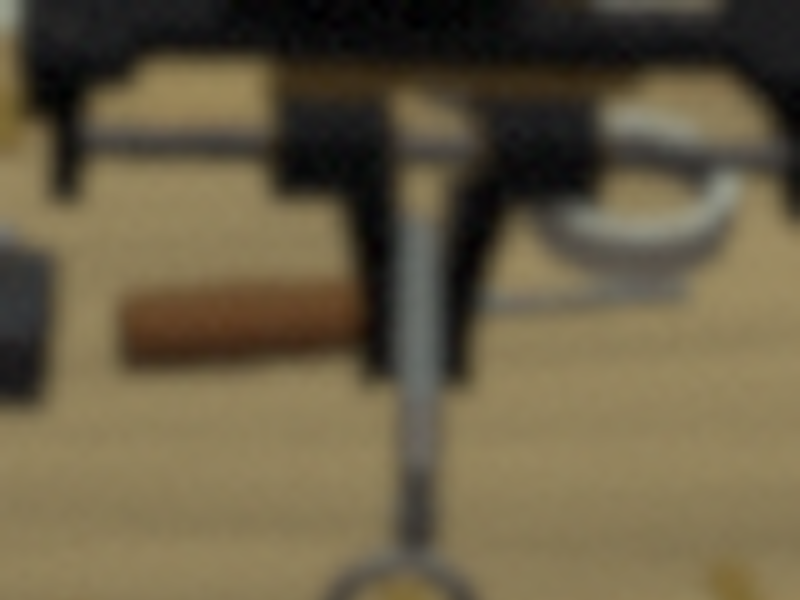

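Run:
```python
from h import *
T=np.array([.5561,-.138,.1652]); a=np.radians(84.2); x=np.array([np.cos(a),np.sin(a),0])
for s,z in((-52,-4),(-45,-20),(-30,-21.7),(-30,14)): print(s,z,proj("side",T+x*s/1e3+[0,0,z/1e3])[0].round(2))
for h in(.083,.0886,.095,.101): print(h,proj("side",[.5574,-.13,h])[0].round(2),proj("side",[.5574,-.13,h+.0035])[0].round(2),proj("side",[.5574,-.13,h-.0385])[0].round(2))
print((proj("side",T+[.001,0,0])-proj("side",T)).round(3))
```

```text
-52 -4 [304.16 230.24]
-45 -20 [303.77 233.43]
-30 -21.7 [303.63 229.86]
-30 14 [304.37 218.34]
0.083 [302.44 238.05] [302.5  237.03] [301.76 248.94]
0.0886 [302.54 236.42] [302.6 235.4] [301.85 247.39]
0.095 [302.65 234.55] [302.72 233.52] [301.96 245.6 ]
0.101 [302.77 232.78] [302.83 231.74] [302.07 243.91]
[[ 0.408 -0.014]]
```

The crop shows the hook hanging as a bar at column 304. The ring's crown is centred at column 302.8, row 234, which fits a crown height of 0.089–0.095 and is aligned to within 1 mm. Now I feel downward.

Emit:
{"fn": "send_rows", "kwargs": {"plan": [[0, 0, 0.7, 10, 0, 0, 0], [0, 0, 0, 10, 0, 0, 0], [0, 0, 0, 5, 0, 0, 0], [0, 0, 0, 0, 0, 0, 0], [0, 0, 0, 0, 0, 0, 0]]}}

```text
time_s: 10.2
tool_pos: [0.5567, -0.138, 0.1401]
tool_rot: [-180.0, -0.0, 84.1]
force: [-0.7, 0.1, -0.8]
grip_width: 0.009
```

Emit:
{"fn": "send_rows", "kwargs": {"plan": [[0, 0, 0, 2, 0, 0, 0], [0, 0, 0, 2, 0, 0, 0], [0, 0, 0, 0, 0, 0, 0]]}}

```text
time_s: 10.5
tool_pos: [0.5567, -0.138, 0.1362]
tool_rot: [-180.0, 0.0, 84.1]
force: [-0.5, 0.5, -1.9]
grip_width: 0.0094
```

Emit:
{"fn": "send_rows", "kwargs": {"plan": [[0, 0, 0, 2, 0, 0, 0], [0, 0, 0, 2, 0, 0, 0], [0, 0, 0, 0, 0, 0, 0]]}}

```text
time_s: 10.8
tool_pos: [0.5565, -0.138, 0.1319]
tool_rot: [-180.0, -0.0, 84.1]
force: [-0.5, 0.6, -0.7]
grip_width: 0.0095
```

Emit:
{"fn": "send_rows", "kwargs": {"plan": [[0, 0, 0, 2, 0, 0, 0], [0, 0, 0, 2, 0, 0, 0], [0, 0, 0, 0, 0, 0, 0]]}}

```text
time_s: 11.1
tool_pos: [0.5566, -0.138, 0.128]
tool_rot: [-180.0, -0.0, 84.1]
force: [-1.7, -0.2, -1.2]
grip_width: 0.0095
```

Gate bottom is at about 0.102. I continue in 2 mm feels.

Emit:
{"fn": "send_rows", "kwargs": {"plan": [[0, 0, 0, 2, 0, 0, 0], [0, 0, 0, 0, 0, 0, 0]]}}

```text
time_s: 11.3
tool_pos: [0.5566, -0.138, 0.1261]
tool_rot: [-180.0, 0.0, 84.1]
force: [0.3, 0.5, -1.4]
grip_width: 0.0097
```

Emit:
{"fn": "send_rows", "kwargs": {"plan": [[0, 0, 0, 2, 0, 0, 0], [0, 0, 0, 0, 0, 0, 0]]}}

```text
time_s: 11.5
tool_pos: [0.5566, -0.138, 0.124]
tool_rot: [-180.0, -0.0, 84.1]
force: [-0.0, -0.6, -1.0]
grip_width: 0.0094
```

Emit:
{"fn": "send_rows", "kwargs": {"plan": [[0, 0, 0, 2, 0, 0, 0], [0, 0, 0, 0, 0, 0, 0]]}}

```text
time_s: 11.7
tool_pos: [0.5566, -0.138, 0.1221]
tool_rot: [-180.0, 0.0, 84.1]
force: [0.3, 0.9, -1.7]
grip_width: 0.0094
```

Emit:
{"fn": "send_rows", "kwargs": {"plan": [[0, 0, 0, 2, 0, 0, 0], [0, 0, 0, 0, 0, 0, 0]]}}

```text
time_s: 11.9
tool_pos: [0.557, -0.1382, 0.1204]
tool_rot: [180.0, 0.0, 84.1]
force: [-0.1, 0.1, 0.9]
grip_width: 0.0094
```

Emit:
{"fn": "send_rows", "kwargs": {"plan": [[0, 0, 0, 2, 0, 0, 0], [0, 0, 0, 2, 0, 0, 0], [0, 0, 0, 0, 0, 0, 0]]}}

```text
time_s: 12.2
tool_pos: [0.557, -0.1382, 0.1163]
tool_rot: [180.0, 0.0, 84.1]
force: [0.6, 0.1, 0.1]
grip_width: 0.0095
```

Emit:
{"fn": "send_rows", "kwargs": {"plan": [[0, 0, 0, 2, 0, 0, 0], [0, 0, 0, 2, 0, 0, 0], [0, 0, 0, 0, 0, 0, 0]]}}

```text
time_s: 12.5
tool_pos: [0.557, -0.138, 0.1122]
tool_rot: [180.0, -0.0, 84.1]
force: [0.0, -1.4, 0.4]
grip_width: 0.0094
```

Emit:
{"fn": "send_rows", "kwargs": {"plan": [[0, 0, 0, 2, 0, 0, 0], [0, 0, 0, 2, 0, 0, 0], [0, 0, 0, 0, 0, 0, 0]]}}

```text
time_s: 12.8
tool_pos: [0.557, -0.1377, 0.1082]
tool_rot: [180.0, -0.0, 84.1]
force: [0.1, 0.4, 1.8]
grip_width: 0.0094
```

Emit:
{"fn": "send_rows", "kwargs": {"plan": [[0, 0, 0, 1.5, 0, 0, 0], [0, 0, 0, 1, 0, 0, 0], [0, 0, 0, 0, 0, 0, 0]]}}

```text
time_s: 13.1
tool_pos: [0.5566, -0.138, 0.1056]
tool_rot: [-180.0, 0.0, 84.1]
force: [0.3, 1.2, 2.3]
grip_width: 0.0091
```

Emit:
{"fn": "send_rows", "kwargs": {"plan": [[0, 0, 0, 0.6, 0, 0, 0], [0, 0, 0, 0, 0, 0, 0]]}}

```text
time_s: 13.3
tool_pos: [0.5566, -0.138, 0.1051]
tool_rot: [-180.0, 0.0, 84.1]
force: [-0.4, 0.1, 1.8]
grip_width: 0.0095
```

Emit:
{"fn": "send_rows", "kwargs": {"plan": [[0, 0, 0, 0.5, 0, 0, 0], [0, 0, 0, 0, 0, 0, 0]]}}

```text
time_s: 13.5
tool_pos: [0.5567, -0.1381, 0.1047]
tool_rot: [-180.0, 0.0, 84.1]
force: [0.2, 0.2, 1.2]
grip_width: 0.0093
```

Emit:
{"fn": "send_rows", "kwargs": {"plan": [[0, 0, 0, 0.4, 0, 0, 0], [0, 0, 0, 0, 0, 0, 0]]}}

```text
time_s: 13.7
tool_pos: [0.5567, -0.1381, 0.1043]
tool_rot: [-180.0, 0.0, 84.1]
force: [-0.2, 0.6, 2.5]
grip_width: 0.0095
```

Emit:
{"fn": "send_rows", "kwargs": {"plan": [[0, 0, 0, 0.4, 0, 0, 0], [0, 0, 0, 0, 0, 0, 0]]}}

```text
time_s: 13.9
tool_pos: [0.5568, -0.1381, 0.1039]
tool_rot: [-180.0, 0.0, 84.1]
force: [0.1, 0.7, 1.9]
grip_width: 0.0091
```

Emit:
{"fn": "send_rows", "kwargs": {"plan": [[0, 0, 0, 0.3, 0, 0, 0], [0, 0, 0, 0, 0, 0, 0]]}}

```text
time_s: 14.1
tool_pos: [0.5568, -0.1381, 0.1036]
tool_rot: [180.0, 0.0, 84.1]
force: [0.5, -0.2, 1.7]
grip_width: 0.0096
```

Emit:
{"fn": "send_rows", "kwargs": {"plan": [[0, 0, 0, 0.4, 0, 0, 0], [0, 0, 0, 0, 0, 0, 0]]}}

```text
time_s: 14.3
tool_pos: [0.5568, -0.1381, 0.1032]
tool_rot: [180.0, 0.0, 84.1]
force: [-0.8, -0.6, 2.4]
grip_width: 0.0097
```

Emit:
{"fn": "send_rows", "kwargs": {"plan": [[0, -1.5, 0, 0, 0, 0, 0], [0, -1.5, 0, 0, 0, 0, 0], [0, 0, 0, 0, 0, 0, 0]]}}

```text
time_s: 14.6
tool_pos: [0.5563, -0.1423, 0.1031]
tool_rot: [-180.0, 0.1, 84.0]
force: [1.0, -1.5, 1.3]
grip_width: 0.0093
```

Emit:
{"fn": "send_rows", "kwargs": {"plan": [[0, -1.5, 0, 0, 0, 0, 0], [0, -1.5, 0, 0, 0, 0, 0], [0, 0, 0, 0, 0, 0, 0]]}}

```text
time_s: 14.9
tool_pos: [0.5557, -0.1454, 0.103]
tool_rot: [-180.0, 0.1, 84.0]
force: [-0.7, -3.7, 1.1]
grip_width: 0.0094
```

Emit:
{"fn": "send_rows", "kwargs": {"plan": [[0, -1.5, 0, 0, 0, 0, 0], [0, -1.5, 0, 0, 0, 0, 0], [0, 0, 0, 0, 0, 0, 0]]}}

```text
time_s: 15.2
tool_pos: [0.5556, -0.1464, 0.1028]
tool_rot: [-180.0, -0.1, 84.1]
force: [-0.7, -0.5, -1.1]
grip_width: 0.0092
```

Emit:
{"fn": "send_rows", "kwargs": {"plan": [[0, -1.5, 0, 0, 0, 0, 0], [0, -1.5, 0, 0, 0, 0, 0], [0, 0, 0, 0, 0, 0, 0]]}}

```text
time_s: 15.5
tool_pos: [0.5555, -0.1502, 0.1032]
tool_rot: [-180.0, 0.0, 84.1]
force: [-0.8, -0.7, -1.5]
grip_width: 0.0093
```

Emit:
{"fn": "send_rows", "kwargs": {"plan": [[0, -1.5, 0, 0, 0, 0, 0], [0, -1.5, 0, 0, 0, 0, 0], [0, 0, 0, 0, 0, 0, 0]]}}

```text
time_s: 15.8
tool_pos: [0.5552, -0.1533, 0.1032]
tool_rot: [180.0, 0.0, 84.1]
force: [-1.3, -0.9, -0.7]
grip_width: 0.0094
```

Emit:
{"fn": "send_rows", "kwargs": {"plan": [[0, -1.5, 0, 0, 0, 0, 0], [0, -1.5, 0, 0, 0, 0, 0], [0, 0, 0, 0, 0, 0, 0]]}}

```text
time_s: 16.1
tool_pos: [0.5549, -0.1563, 0.1032]
tool_rot: [180.0, 0.0, 84.1]
force: [-0.3, 0.3, -1.1]
grip_width: 0.0091
```

Emit:
{"fn": "send_rows", "kwargs": {"plan": [[0, 0, 0, 3, 0, 0, 0], [0, 0, 0, 3, 0, 0, 0], [0, 0, 0, 3, 0, 0, 0], [0, 0, 0, 0, 0, 0, 0]]}}

```text
time_s: 16.5
tool_pos: [0.5545, -0.1557, 0.0935]
tool_rot: [-179.9, -0.0, 84.1]
force: [0.0, 0.2, -0.6]
grip_width: 0.0091
```

Emit:
{"fn": "send_rows", "kwargs": {"plan": [[0, 0, 0, 2, 0, 0, 0], [0, 0, 0, 2, 0, 0, 0], [0, 0, 0, 0, 0, 0, 0]]}}

```text
time_s: 16.8
tool_pos: [0.5547, -0.1559, 0.0899]
tool_rot: [-180.0, -0.0, 84.1]
force: [0.2, 0.2, -0.6]
grip_width: 0.0091
```

Run:
```python
from h import *
im=env.read_camera("side"); t=env.read_camera("top")
a=cv2.resize(im[205:265,265:345,::-1],(800,600),interpolation=cv2.INTER_CUBIC)
cv2.imwrite("pics/g.png",a); print(env.get_obs()["force"],env.get_obs()["tool_pos"])
```

```text
[-0.76258133  0.19963137 -1.4679687 ] [ 0.55494033 -0.15592049  0.0902281 ]
```

View pics/g.png

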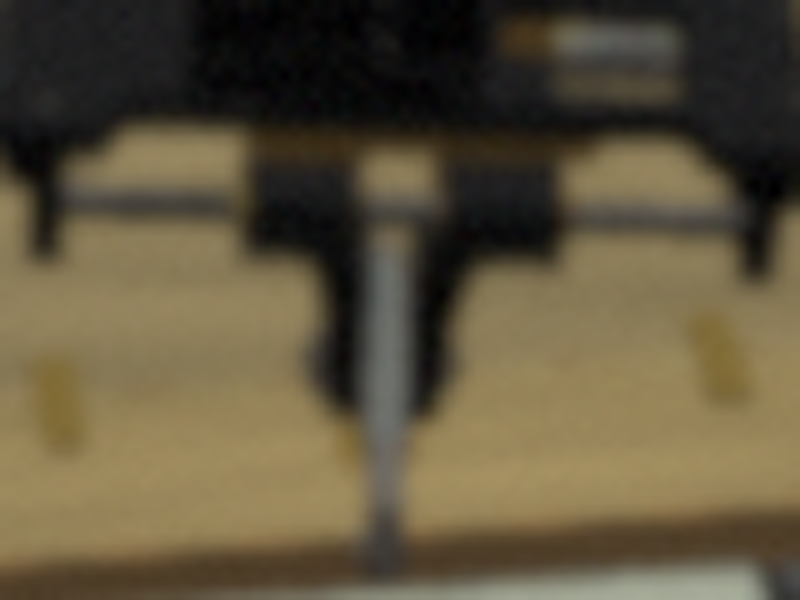

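The ring's sides show behind the fingers at crop (320,360) and (450,360), so it is centred on the hook. There is no load on the tool. Now I ease down until the spine rests on the ring.

Emit:
{"fn": "send_rows", "kwargs": {"plan": [[0, 0, 0, 1, 0, 0, 0], [0, 0, 0, 1, 0, 0, 0], [0, 0, 0, 0, 0, 0, 0]]}}

```text
time_s: 17.2
tool_pos: [0.5548, -0.1559, 0.0881]
tool_rot: [-180.0, 0.0, 84.1]
force: [0.1, 0.3, -0.7]
grip_width: 0.0092
```

Emit:
{"fn": "send_rows", "kwargs": {"plan": [[0, 0, 0, 0.7, 0, 0, 0], [0, 0, 0, 0, 0, 0, 0]]}}

```text
time_s: 17.4
tool_pos: [0.5549, -0.1559, 0.0874]
tool_rot: [-180.0, 0.0, 84.1]
force: [-0.4, 0.5, -1.4]
grip_width: 0.0095
```

Emit:
{"fn": "send_rows", "kwargs": {"plan": [[0, 0, 0, 0.6, 0, 0, 0], [0, 0, 0, 0, 0, 0, 0]]}}

```text
time_s: 17.6
tool_pos: [0.5549, -0.1559, 0.0869]
tool_rot: [-180.0, 0.0, 84.1]
force: [0.4, 0.2, -1.2]
grip_width: 0.0093
```

Emit:
{"fn": "send_rows", "kwargs": {"plan": [[0, 0, 0, 0.5, 0, 0, 0], [0, 0, 0, 0, 0, 0, 0]]}}

```text
time_s: 17.8
tool_pos: [0.555, -0.156, 0.0866]
tool_rot: [180.0, 0.0, 84.1]
force: [-0.9, -0.6, 0.2]
grip_width: 0.0095
```

Emit:
{"fn": "send_rows", "kwargs": {"plan": [[0, 0, 0, 0.4, 0, 0, 0], [0, 0, 0, 0, 0, 0, 0]]}}

```text
time_s: 18.0
tool_pos: [0.5551, -0.1561, 0.0864]
tool_rot: [180.0, 0.0, 84.1]
force: [-1.0, 0.1, 2.4]
grip_width: 0.0095
```

Emit:
{"fn": "send_rows", "kwargs": {"plan": [[0, 0, 0, 0.4, 0, 0, 0], [0, 0, 0, 0, 0, 0, 0]]}}

```text
time_s: 18.2
tool_pos: [0.5552, -0.1563, 0.0862]
tool_rot: [180.0, 0.0, 84.1]
force: [-1.3, -1.5, 3.3]
grip_width: 0.0095
```

Emit:
{"fn": "send_rows", "kwargs": {"plan": [[0, 0, 0, -0.6, 0, 0, 0], [0, 0, 0, 0, 0, 0, 0]], "grip_force": 10}}

```text
time_s: 18.4
tool_pos: [0.5549, -0.156, 0.0862]
tool_rot: [-180.0, 0.0, 84.1]
force: [-0.5, -1.1, 1.8]
grip_width: 0.0102
```

Emit:
{"fn": "send_rows", "kwargs": {"plan": [[12, 0, 0, 0, 0, 0, 0], [16, 0, 0, 0, 0, 0, 0], [22, 0, 0, 0, 0, 0, 0], [30, 0, 0, 0, 0, 0, 0], [40, 0, 0, 0, 0, 0, 0], [40, 0, 0, 0, 0, 0, 0], [40, 0, 0, 0, 0, 0, 0]]}}

```text
time_s: 19.1
tool_pos: [0.555, -0.1559, 0.0862]
tool_rot: [180.0, 0.0, 84.1]
force: [-0.4, -1.1, -0.7]
grip_width: 0.0384
```

Emit:
{"fn": "send_rows", "kwargs": {"plan": [[40, 0, 0, -5, 0, 0, 0], [40, 0, 0, -15, 0, 0, 0], [40, 0, 0, -30, 0, 0, 0], [40, 0, 0, -40, 0, 0, 0], [40, -40, 0, -20, 0, 0, 0], [40, -40, 0, 0, 0, 0, 0], [40, -40, 0, 0, 0, 0, 0], [40, -40, 0, 0, 0, 0, 0], [40, 0, 0, 0, 0, 0, 0], [40, 0, 0, 0, 0, 0, 0]]}}

```text
time_s: 20.1
tool_pos: [0.5381, -0.3163, 0.1972]
tool_rot: [180.0, -0.0, 83.9]
force: [-0.2, 1.6, -0.7]
grip_width: 0.0399
```

Run:
```python
from h import *
im=env.read_camera("side"); t=env.read_camera("top")
a=cv2.resize(im[165:275,225:385,::-1],(800,550),interpolation=cv2.INTER_CUBIC); cv2.imwrite("pics/h.png",a)
b=cv2.resize(t[150:270,280:440,::-1],(800,600),interpolation=cv2.INTER_CUBIC); cv2.imwrite("pics/i.png",b)
print(env.get_obs()["force"],env.get_obs()["tool_pos"])
```

```text
[0.73928079 0.7202984  0.08505777] [ 0.53918266 -0.31356335  0.19715049]
```

View pics/h.png

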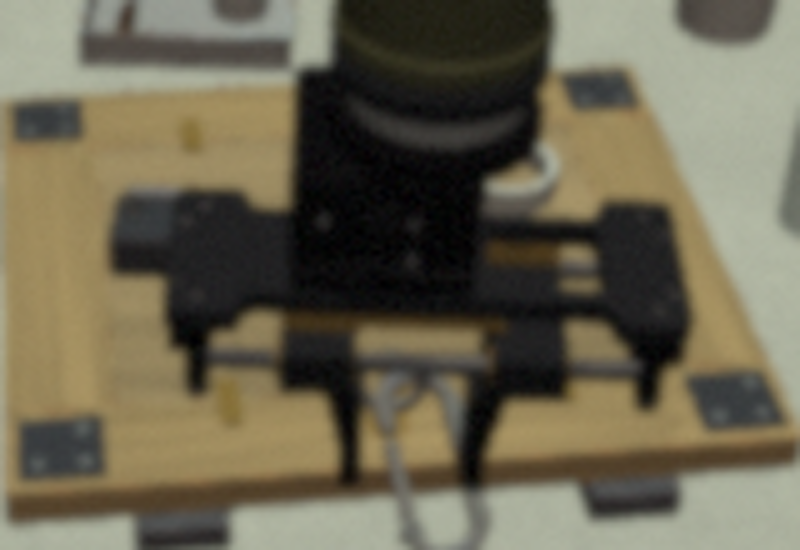

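View pics/i.png

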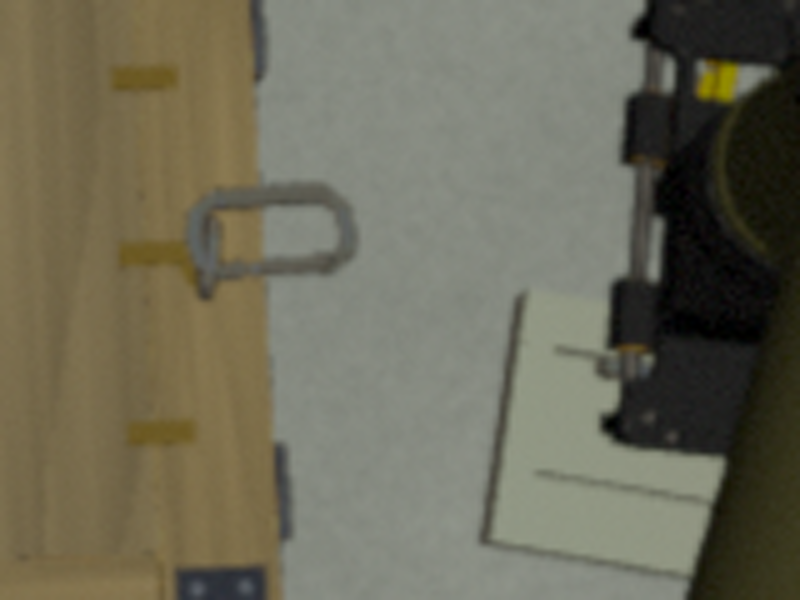

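The top view shows the hook lying over on the rail, threaded through the ring at (205,250), with the gate line unbroken and closed from (215,268) to (330,268). The gripper is well clear at (700,250). I wait for it to settle, look once more and hand in.

Emit:
{"fn": "send_rows", "kwargs": {"plan": [[40, -40, 0, 0, 0, 0, 0], [40, -30, 0, 0, 0, 0, 0], [40, 0, 0, 0, 0, 0, 0], [40, 0, 0, 0, 0, 0, 0], [40, 0, 0, 0, 0, 0, 0], [40, 0, 0, 0, 0, 0, 0], [40, 0, 0, 0, 0, 0, 0], [40, 0, 0, 0, 0, 0, 0], [40, 0, 0, 0, 0, 0, 0]]}}

```text
time_s: 21.1
tool_pos: [0.5313, -0.3844, 0.1964]
tool_rot: [180.0, 0.0, 84.1]
force: [-0.6, -1.8, 0.4]
grip_width: 0.0397
```

Run:
```python
from h import *
im=env.read_camera("side"); t=env.read_camera("top")
a=cv2.resize(im[195:285,270:350,::-1],(533,600),interpolation=cv2.INTER_CUBIC); cv2.imwrite("pics/j.png",a)
```

```text
(no output)
```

View pics/j.png

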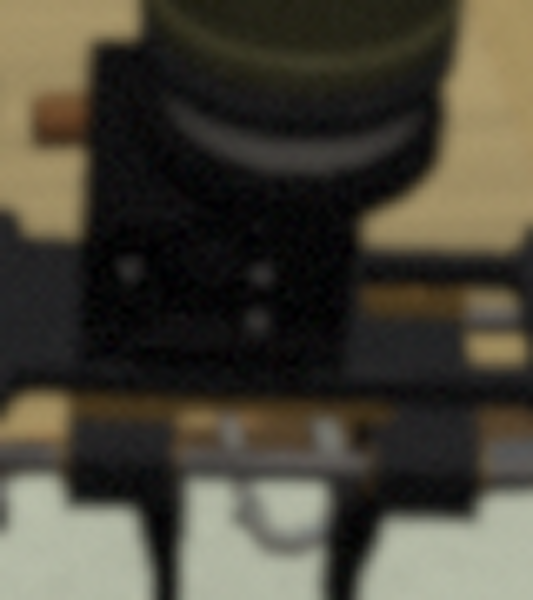

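The hook's lower end shows behind the gripper at (285,540). The arm only blocks the line of sight and is about 0.15 m or more from the hook.

Run:
```python
from h import *
a=cv2.imread("pics/i.png"); t=env.read_camera("top")
b=cv2.resize(t[150:270,280:440,::-1],(800,600),interpolation=cv2.INTER_CUBIC)
print("mean change at hook",np.abs(a[150:320,160:380].astype(int)-b[150:320,160:380]).mean())
print(env.sign_off())
```

```text
mean change at hook 6.439429590017825
the job is handed in; nothing more can be done
None
```

The big grey hook is clipped onto the bare eye and the job is handed in, at about 21 s of the 54 s allowed.

- **Pick-up:** I gripped the hook by its spine. Two side views showed that the nose was on the tool's +x side.
- **Clipping:** I felt the gate touch the ring at a tool height of about 0.121 m, then pressed it about 17 to 18 mm. The readings showed about 4 N at most above the hook's own weight, and I never felt the gate's hard stop. I then slid the ring 18 mm over the nose. The load dropped to zero partway, as it would when the gate snaps shut.
- **Lowering:** I eased the hook down until the spine met the ring, at the height I expected. Readings while lowering stayed under 5 N. I then let go and moved the gripper clear.

**Last checks:**
- **Top picture after release:** it shows the hook threaded through the ring with its gate closed, lying over on the rail like the finished one.
- **Final side picture:** the gripper hid most of the hook, so it confirmed little.
- **Last top-picture comparison:** the hook area differed by about 6 grey levels from one second earlier. I took that as image noise, but had no noise figure to compare it with, so it does not prove the hook was still.
- **Gate angle:** I judged the gate shut from the force and the picture only, with no direct measurement of its angle.

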